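Latch a packed bottle crate and book it out with the hand scanner

TASK

With the lid of the crate shut, swing its hasp forward and down over its staple until it hangs flat against the front. Then book the crate out: take the hand scanner from its fork stand and aim it squarely at the middle of the bar label on the crate's right end, from about 10 cm away, holding it still for two seconds so that it reads the label, without bumping the crate with it. Finally hang the scanner back in its fork as it was, window at the open end, and leave the other things where they are.

Things in the scene. Friction and masses are not known exactly. Their poses are not given: they have to be found in the camera images.
- crate: Heavy wooden crate packed with four bottles, fixed on the bench: 144 x 144 mm, top of the lid at 222 mm, two 8 mm battens on the lid near its left and right ends. Slatted front towards the robot. Origin: centre of its underside; x points to the back of the crate, y to its left end, z up.
- hasp (a joint): Steel hasp strap hinged at the lid's front top edge; stiff, stays where it is left. 30 wide, 3 thick, 80 mm from hinge to lip; slot 10 x 26 mm, 36 to 62 mm from the hinge. Angle in rad: 0 = hanging flat against the crate's front, staple through the slot; pi/2 = straight out to the front; pi = upright; more = leaning back over the lid (stop at 4.1).
- lid (a joint): The crate's plywood lid, hinged at the back, shut at the start and to stay shut. Angle in rad: 0 = shut, grows as it opens.
- hasp_hinge (a point): Middle of the hasp's hinge axis, at the crate's front top edge (crate frame -76, 0, 221 mm); the axis runs along the crate's y. The staple is a wire loop that stands 16 mm out of the crate's front, 41 to 59 mm below this point.
- hasp_lip (a point): Middle of the free end of the hasp strap, 80 mm from the hinge axis.
- label: White paper label 80 x 50 mm with a pattern of black bars, stuck upright on the crate's right end (crate -y). Origin: its middle; its -y axis is the outward normal (away from the crate), z up.
- scanner: Cordless hand scanner, pistol shaped, 0.18 kg. Head 84 long x 44 wide x 40 mm high, level in the stand, gripped across its 44 mm width from above. Origin: centre of the head; x points out of the window (line of sight), z up. The handle (26 mm wide, 37 mm deep) slants slightly back and ends 103 mm below and up to 45 mm behind the origin.
- window (a point): Centre of the scanner's window, at the front of its head, 42 mm ahead of the scanner's origin; same axes as the scanner.
- stand: Scanner stand, fixed on the bench: round foot 104 mm across and 10 mm high, column at the rear and a fork of two prongs, open at the front (+x) and below. The scanner's head lies on the prongs with its handle hanging between them. Origin: on the bench below the middle of the fork; x points from the column to the open end of the fork, z up.
- fork (a point): Middle of the fork, on the level of the prongs' upper faces, 130 mm above the bench; the scanner's origin rests 20 mm above this point, its x along the fork's x. Prongs 8 mm wide, 50 mm over both, 34 mm gap; 8 mm high stops 47 mm ahead and 51 mm behind.
- roll: Bystander: roll of white blank labels, 83 mm across, 44 mm high, lying flat. Origin: centre of its underside.
- marker: Bystander: marker pen, 132 mm long, 20 mm thick, lying on the bench along its own y. Origin: its middle, underside.

How it is judged:
On the way, in this order (a step that is already met when the one before it is completed fails the run):
1. The hasp hangs over the staple against the crate's front (within 0.15 rad), lid shut (value of joint hasp below 0.15 rad and value of joint lid below 0.05 rad), for 0.2 s.
2. With the hasp shut, the scanner is held still for one second with its window 60 to 160 mm from the label, its line of sight within 15 mm of the label's middle and within 0.25 rad of square (all of step 1 and x of label in the frame of window between 0.06 and 0.16 m and y of window in the frame of label below -0.05 m and y of label in the frame of window between -0.015 and 0.015 m and z of label in the frame of window between -0.015 and 0.015 m and angle between the x axis of window and the y axis of label, either way round below 0.25 rad and angle between the z axis of window and the z axis of label, either way round below 0.25 rad and linear speed of scanner below 0.03 m/s and angular speed of scanner below 0.15 rad/s), for 1 s.
At the end, for the whole second after the job is handed in: The hasp is over the staple (under 0.15 rad), the lid shut (under 0.05 rad); the scanner rests level on the fork's prongs, within 12 mm of its place, window at the fork's open end, at rest (all of step 1 and horizontal distance between scanner and fork below 0.012 m and z of scanner in the frame of fork between 0.016 and 0.024 m and angle between scanner's own z axis and vertical below 0.08 rad and angle between the x axis of scanner and the x axis of fork, either way round below 0.25 rad and x of window in the frame of fork above 0.02 m and linear speed of scanner below 0.02 m/s); the robot touches nothing.
It fails at once if A bystander is shifted by more than 30 mm (distance of any of roll, marker from where it was at the start of the episode above 0.03 m).
It fails at once if The scanner is knocked against the crate or its label (over 3 N) (contact force between scanner and crate above 3 N or contact force between scanner and label above 3 N).
It also fails if it takes over 69 s, if anything falls off the work surface, if the arm or the gripper's body presses on something with over 40 N, if the wrist force passes 120 N, or if a joint passes its speed limit or range.

ROBOT

A 6-joint arm with a two-finger parallel gripper is mounted at the origin on a cart in front of the work surface, level with it; the furniture and walls round the work are solid. World frame = base frame: x ahead of the robot, y to its left, z up, the work surface at z = 0. Lengths are in m, angles in rad, forces in N, time in s.
With the tool pointing down it reaches from about 0.325 to 0.9 m from the base axis. Payload 6.1 kg.
Tool frame: the origin (TCP) lies on the front face of the gripper's body, between the roots of the fingers; the fingertips stand bot.nose_length ahead of it and the grasp point (between the pads) lies 54 mm ahead of it (bot.nose_length is the distance from the TCP to the fingertips, in m); z points along the fingers, y is the line along which they close (so a half turn about z gives the same grasp; the last joint's range is limited). The gripper opens to 85 mm and grips with 20 to 120 N. Pads are 22 mm wide; open, the fingers measure 114 mm over their backs; the gripper's body (76 mm by 85 mm) begins 54 mm behind the grasp point. The pads swing forward as they close: fully open they stand 13 mm farther back than shut.
Start: joints at [1.064, 0.22, 1.526, -0, 1.395, -0.126], TCP at [0.232, 0.58, 0.304] pointing down, gripper open.
Joint ranges: [-2.98, 2.98], [-0.91, 2.08], [0.09, 2.57], [-1.24, 4.39], [0.2, 2.65], [-2.68, 2.68]. Speed limits (rad/s): [2.57, 2.57, 3.01, 3.14, 3.14, 3.14].

INTERFACE

Orientations are given as [roll, pitch, yaw] about the fixed x, y, z axes, in that order (R = Rz(yaw) Ry(pitch) Rx(roll)).
In Python, from rig import bot gives the robot as it stands.
- The arm moves only by the tool step_arm, never from a script. Its argument "motion" is text: rows parted by semicolons, each of 7 numbers parted by spaces: the shift along the tool's x, y, z in units of 0.12 m (1.0 is 0.12 m), then the turn, a rotation vector about the tool's x, y, z in units of 180 degrees (1.0 is 180 degrees), then the closure, from 0 (fully open) to 1 (shut). A call has 1 to 5 rows; each row is the pose to reach, as a shift and turn from the pose commanded when the call began, along the tool's axes at that moment, turning the shorter way round; what a row does not reach only later rows make up. A row lasts 1/8 s, in which the tool goes at most 62.5 mm and 10.7 degrees, less where a joint would pass 70% of its speed; a pose out of reach is approached as far as the arm can. A call with a number of a shift or a turn outside -1 to 1 is refused whole. A call with a gripper value outside its range is refused whole. The fingers move at their own pace and stop on an object; "force" is the grip in N (left out, the last holds). Time passes only in rows, so rows that repeat a pose let the fingers close. It gives the time, the measured TCP pose, the force, the opening and the grip force at its end, in the units of the state.
- bot.sense(): the state, without advancing time (a new reading comes with each control period).
- bot.capture(name): name is "scene" or "top" or "wrist"; returns a dict with "pixels" (420x560x3 uint8, blue, green, red), "intrinsics" (3x3 intrinsics, pixels), "eye" and "attitude" of the camera in the world. Camera axes: x right, y down, z forward; pixel columns grow to the right and rows downward; lengths in m; the calibration is good to about 2 mm. The wrist camera is an equidistant fisheye: a pixel r from the principal point sees the ray r / f radians off the axis. A picture is of the moment at which its call begins. There is no depth.
- bot.job_done(): hands the job in; it is judged then, once.
Trained networks look in a picture, given as the dict that the camera call returned (one of the last four; its "shot" number tells which), for a name from the list of things; names that differ only in an ending like _2 or _b are one class to them, and where a whole thing is asked for, a point or a joint stands for the part that bears it (a point fixed in the world has none). Each returns a list of dicts, best first, with "conf" (0 to 1); they miss things now and then, are a little off and sometimes report something else, mostly with a low value. They report only what shows in the picture. A call takes as long as a camera call.
- bot.trace(label, picture): "mask" (420x560 bool, what is visible of it) and "xy" ([column, row] in pixels, amid what is visible of it).
The state is a dict: "t": time; "qpos": joint angles; "joint_velocities": joint speeds; "joint_efforts": joint torques, N m; "tool_pos": TCP position; "ee_rot": TCP orientation; "ft_force": force on the tool from outside, world axes, zero at the start; "moment": the same for the moment, N m; "finger_gap": finger opening in m; "finger_force": force on a finger pad.
Only numpy, scipy, OpenCV 4.12 (cv2) and the standard library are available. Lean on these libraries where they do the work, as an engineer would, in place of code of your own. Each camera call takes 0.05 s, during which the arm holds its last target. There are 200 camera calls.

## Working session

There is one attempt and no reset: what is moved stays moved. The work goes in short steps, Python scripts to look and compute and a tool call to move; the robot and the scene stay as the last step left them, time stands still between calls to the robot, and variables do not carry over. Pictures are saved under pics/ and viewed, at most 10 in all, crops included, and the job is handed in when it is done.

Besides the shell and the picture viewer there is one more tool, called after "Emit:" as a command line: name --argument value ..., lists and objects as JSON in quotes. step_arm: Moves the arm, as the interface text tells. Its arguments: {"type":"object","properties":{"motion":{"type":"string"},"force":{"type":"number"}},"required":["motion"]}

```bash
mkdir -p pics; ls
python3 - <<'E'
from rig import bot
import cv2,numpy as np
print(bot.sense(), bot.nose_length)
ims=[]
for n in ["scene","top"]:
    p=bot.capture(n); cv2.imwrite(f"pics/{n}0.png",p["pixels"]); print(n,p["intrinsics"],p["eye"],p["attitude"])
    for l in ["crate","hasp","hasp_lip","hasp_hinge","label","scanner","window","stand","fork","roll","marker"]:
        try:
            r=bot.trace(l,p); print(l,[(round(d["conf"],2),np.round(d["xy"]),int(d["mask"].sum())) for d in r[:2]])
        except Exception as e: print(l,e)
E
```

```text
pics
{'t': 0.0, 'qpos': array([ 1.06391033e+00,  2.21220648e-01,  1.52758708e+00,  8.59485624e-06,
        1.39468679e+00, -1.26096125e-01]), 'joint_velocities': array([ 6.75820267e-04, -9.66701399e-05,  5.19902291e-04, -1.09813306e-04,
       -5.06921425e-04, -2.60143683e-04]), 'joint_efforts': array([ 2.45912352e-04, -4.96874285e+01, -3.89417231e+01, -1.55877738e-04,
        1.05886400e-02, -7.94008400e-06]), 'tool_pos': array([0.23206224, 0.57983502, 0.30281521]), 'ee_rot': array([-3.13970696e+00, -2.47573543e-04,  2.76080104e+00]), 'ft_force': array([0.96509446, 0.18463693, 0.25992645]), 'moment': array([ 0.08016492, -0.05870379, -0.05706089]), 'finger_force': 0.0, 'finger_gap': 0.08473124858310967} 0.0726
scene [[522.59695969   0.         282.91949467]
 [  0.         522.59695969 210.266384  ]
 [  0.           0.           1.        ]] [-0.0566653  -0.89276358  0.84167537] [-2.19021658e+00  6.97425539e-04 -7.16067999e-01]
crate [(0.93, array([258., 213.]), 6922)]
hasp [(0.58, array([229., 168.]), 215)]
hasp_lip [(0.5, array([232., 172.]), 186)]
hasp_hinge [(0.94, array([255., 18
[... 350 characters left out ...]
87.04144002   0.         278.99324596]
 [  0.         487.04144002 207.61487526]
 [  0.           0.           1.        ]] [ 0.45793732 -0.18763348  1.2802515 ] [-3.05980527 -0.01870473 -1.56612423]
crate [(0.67, array([359., 228.]), 844), (0.65, array([241., 210.]), 4740)]
hasp [(0.74, array([223., 232.]), 209), (0.32, array([236., 212.]), 4530)]
hasp_lip [(0.73, array([218., 228.]), 246)]
hasp_hinge [(0.74, array([238., 208.]), 4580)]
label []
scanner [(0.61, array([370., 217.]), 719), (0.5, array([238., 209.]), 4547)]
window [(0.95, array([369., 214.]), 740)]
stand [(0.81, array([363., 231.]), 854)]
fork [(0.71, array([358., 230.]), 891)]
roll []
marker [(0.59, array([309., 182.]), 313)]
```

```bash
cd pics
python3 - <<'E'
import cv2
a=cv2.imread("scene0.png");b=cv2.imread("top0.png")
cv2.imwrite("s0.png",cv2.resize(a[120:400,160:440],(800,800))[:600] if 0 else cv2.resize(a[120:360,160:480],(800,600),interpolation=cv2.INTER_CUBIC))
cv2.imwrite("t0.png",cv2.resize(b[100:340,140:460],(800,600),interpolation=cv2.INTER_CUBIC))
E
```

```text
(no output)
```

View pics/s0.png

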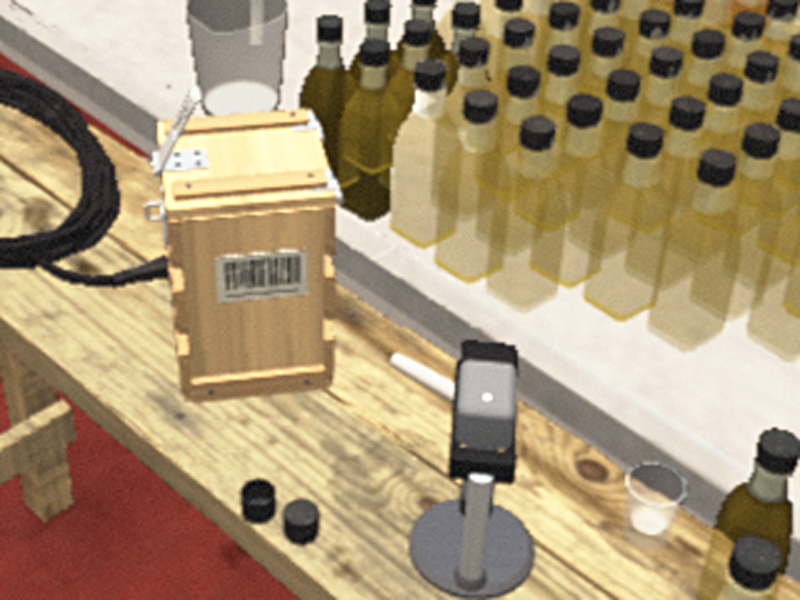

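View pics/t0.png

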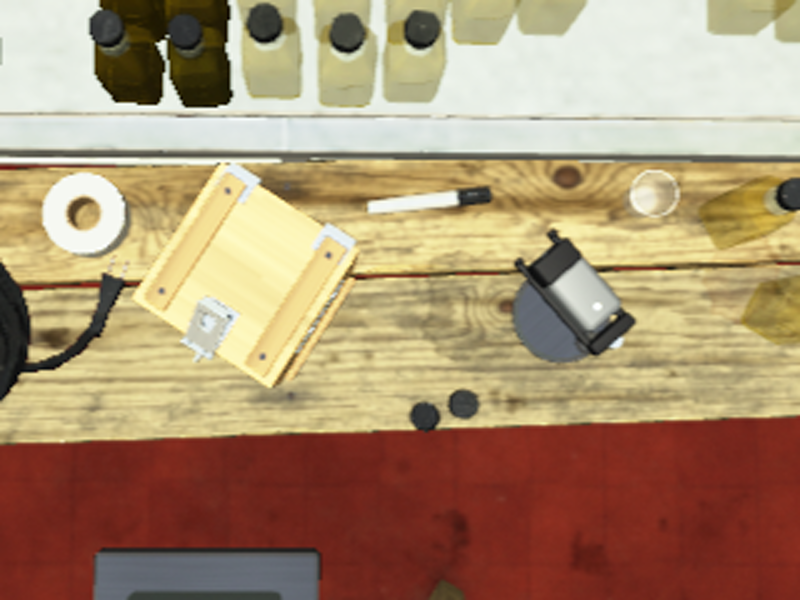

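```bash
cat > h.py <<'E'
import numpy as np, cv2
from scipy.spatial.transform import Rotation as R
from scipy.optimize import least_squares
K={"scene":(522.597,282.919,210.266),"top":(487.041,278.993,207.615)}
E={"scene":([-0.0566653,-0.89276358,0.84167537],[-2.19021658,6.97425539e-04,-0.716067999]),
"top":([0.45793732,-0.18763348,1.2802515],[-3.05980527,-0.01870473,-1.56612423])}
def proj(c,P):
    f,cx,cy=K[c]; e,a=E[c]
    q=R.from_euler('xyz',a).inv().apply(np.atleast_2d(P)-np.array(e))
    return np.c_[cx+f*q[:,0]/q[:,2],cy+f*q[:,1]/q[:,2]]
def ray(c,uv,z):
    f,cx,cy=K[c]; e,a=E[c]
    d=R.from_euler('xyz',a).apply([(uv[0]-cx)/f,(uv[1]-cy)/f,1]); e=np.array(e)
    return e+d*(z-e[2])/d[2]
def T(x,y,yaw,P): return R.from_euler('z',yaw).apply(np.atleast_2d(P))+[x,y,0]
tp=lambda x,y:(140+.4*x,100+.4*y)
sc=lambda x,y:(160+.4*x,120+.4*y)
E
python3 - <<'E'
from h import *
for n,p in dict(FL=(133,298),BL=(223,165),BR=(357,247),FR=(271,385)).items(): print(n,ray("top",tp(*p),.222).round(4))
L=[(217,258),(304,250),(306,293),(219,302)]
def f(p):
    r=[]
    for q,s in zip([(133,298),(223,165),(357,247),(271,385)],[(-1,1),(1,1),(1,-1),(-1,-1)]):
        r.append(proj("top",T(*p[:3],[s[0]*.072,s[1]*.072,.222]))[0]-tp(*q))
    for q,s in zip(L,[(-1,1),(1,1),(1,-1),(-1,-1)]):
        r.append(proj("scene",T(*p[:3],[s[0]*.04,-.073,p[3]+s[1]*.025]))[0]-sc(*q))
    for q,s in zip([(183,398),(330,385)],[-1,1]):
        r.append(proj("scene",T(*p[:3],[s*.072,-.072,0]))[0]-sc(*q))
    return np.ravel(r)
s=least_squares(f,[.49,0,-.6,.15],loss='soft_l1'); print(s.x,s.fun.round(1))
p=s.x[:3]
hinge=T(*p,[-.076,0,.221]); print("hinge",hinge, "top",(proj("top",hinge)-[140,100])/.4,"scene",(proj("scene",hinge)-[160,120])/.4)
for a in np.arange(2.4,4.2,.2):
    P=T(*p,[-.076-.08*np.sin(a),0,.221-.08*np.cos(a)]); print(round(a,1),((proj("top",P)-[140,100])/.4).round(),((proj("scene",P)-[160,120])/.4).round())
print("label",T(*p,[0,-.073,s.x[3]]))
for n,q in dict(w1=(533,270),w2=(567,237),r1=(590,345),r2=(625,315)).items(): print(n,ray("top",tp(*q),.17).round(4))
print("foot",ray("top",tp(563,312),.01),ray("scene",sc(472,546),.01))
for q in [(370,207),(490,193)]: print("marker",ray("top",tp(*q),.01))
print("roll",ray("top",tp(84,214),.044))
E
```

```text
FL [ 0.5184 -0.021   0.222 ]
BL [ 0.6356 -0.0975  0.222 ]
BR [ 0.5642 -0.2153  0.222 ]
FR [ 0.4438 -0.1414  0.222 ]
[ 0.54280108 -0.11901804 -0.55103884  0.14207339] [-0.5 -0.3 -0.9 -2.8  1.3 -1.   0.6  0.  -2.3 -0.1 -0.4 -0.5 -1.2  0.3
 -2.2  0.4  0.6  2.4  2.7  0.7]
hinge [[ 0.47805052 -0.07922652  0.221     ]] top [[199.66040384 344.97172701]] scene [[158.84201705 163.35855819]]
2.4 [[157. 400.]] [[ 90. 110.]]
2.6 [[164. 387.]] [[104.  99.]]
2.8 [[172. 372.]] [[121.  91.]]
3.0 [[182. 355.]] [[139.  85.]]
3.2 [[193. 338.]] [[158.  83.]]
3.4 [[203. 321.]] [[177.  84.]]
3.6 [[214. 306.]] [[195.  88.]]
3.8 [[224. 293.]] [[211.  96.]]
4.0 [[232. 282.]] [[225. 106.]]
label [[ 0.50458029 -0.18121266  0.14207339]]
w1 [ 0.5492 -0.3782  0.17  ]
w2 [ 0.5799 -0.4099  0.17  ]
r1 [ 0.4808 -0.4299  0.17  ]
r2 [ 0.5084 -0.4625  0.17  ]
foot [ 0.518441   -0.43688256  0.01      ] [ 0.51433926 -0.44035075  0.01      ]
marker [ 0.62779687 -0.23428821  0.01      ]
marker [ 0.64358115 -0.36086112  0.01      ]
roll [0.61397737 0.05838532 0.044     ]
```

The hasp leans back at about 3.6 rad, which both views agree on. The crate is at about (0.543, -0.119) with yaw -0.55. The scanner and fork are at about (0.53, -0.42) with yaw about 0.64. In the scene crop the label is at (262, 276) and the hasp tip at (197, 90). In the top crop the scanner head is at (580, 295).

I'll raise the tool, align it with the crate and go over.

Emit:
step_arm --motion "0 0 -0.8 0 0 0.054 0.8; 0 0 -0.8 0 0 0.054 0.8; 0 0 -0.8 0 0 0.054 0.8; 0 0 -0.8 0 0 0.054 0.8" --force 40

```text
t: 1.7
tool_pos: [0.2322, 0.58, 0.3989]
ee_rot: [-3.14, 0.0, 2.591]
ft_force: [0.1, -0.1, -0.2]
finger_gap: 0.0169
finger_force: 0.0
```

Emit:
step_arm --motion "-1 -0.7 0 0 0 0 0.8; -1 -0.7 0 0 0 0 0.8; -1 -0.7 0 0 0 0 0.8; -1 -0.7 0 0 0 0 0.8"

```text
t: 2.2
tool_pos: [0.291, 0.4449, 0.3988]
ee_rot: [-3.14, -0.001, 2.589]
ft_force: [-0.4, -0.1, -0.1]
finger_gap: 0.0176
finger_force: 0.0
```

Emit:
step_arm --motion "-1 -0.7 0 0 0 0 0.8; -1 -0.7 0 0 0 0 0.8; -1 -0.7 0 0 0 0 0.8; -1 -0.7 0 0 0 0 0.8"

```text
t: 2.7
tool_pos: [0.3493, 0.3115, 0.3995]
ee_rot: [-3.141, -0.001, 2.59]
ft_force: [0.1, 0.9, 0.1]
finger_gap: 0.0174
finger_force: 0.0
```

Emit:
step_arm --motion "-1 -0.7 0 0 0 0 0.8; -1 -0.7 0 0 0 0 0.8; -1 -0.7 0 0 0 0 0.8; -1 -0.7 0 0 0 0 0.8"

```text
t: 3.2
tool_pos: [0.4078, 0.1775, 0.3995]
ee_rot: [-3.142, -0.001, 2.59]
ft_force: [-0.0, 0.3, 1.2]
finger_gap: 0.0172
finger_force: 0.0
```

Emit:
step_arm --motion "-1 -0.7 0 0 0 0 0.8; -1 -0.7 0 0 0 0 0.8; -1 -0.7 0 0 0 0 0.8; -1 -0.7 0 0 0 0 0.8"

```text
t: 3.7
tool_pos: [0.4662, 0.0435, 0.3994]
ee_rot: [3.141, -0.001, 2.591]
ft_force: [1.0, 1.3, 0.1]
finger_gap: 0.0174
finger_force: 0.0
```

Emit:
step_arm --motion "-1 -0.82 0 0 0 0 0.8; -1 -0.82 0 0 0 0 0.8; -1 -0.82 0 0 0 0 0.8; -1 -0.82 0 0 0 0 0.8"

```text
t: 4.2
tool_pos: [0.5172, -0.1031, 0.3992]
ee_rot: [3.141, -0.001, 2.591]
ft_force: [0.3, 0.3, -0.7]
finger_gap: 0.0172
finger_force: 0.0
```

Emit:
step_arm --motion "-0.2 0 0 0 0 0 0.8; -0.2 0 0 0 0 0 0.8; -0.2 0 0 0 0 0 0.8"

```text
t: 4.58
tool_pos: [0.5367, -0.1143, 0.3998]
ee_rot: [3.141, -0.001, 2.593]
ft_force: [0.4, -0.3, -0.1]
finger_gap: 0.0172
finger_force: 0.0
```

Run:
```python
from rig import bot
import cv2,numpy as np
w=bot.capture("wrist"); s=bot.capture("scene")
print(w["intrinsics"],w["eye"],w["attitude"])
cv2.imwrite("pics/a.png",np.hstack([cv2.resize(w["pixels"],(480,360)),cv2.resize(s["pixels"][130:250,200:306],(318,360))]))
print(bot.sense()["tool_pos"])
```

```text
[[325.1922621    0.         281.89696585]
 [  0.         325.1922621  212.08820035]
 [  0.           0.           1.        ]] [ 0.47545753 -0.07709852  0.46884531] [ 2.85612782e+00 -1.11274549e-03  1.02316034e+00]
[ 0.53655768 -0.11496924  0.40002969]
```

View pics/a.png

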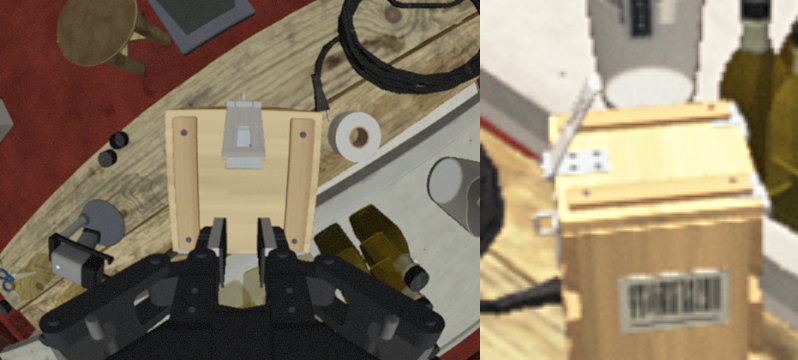

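The wrist view shows the strap standing up and leaning back, centred at about (245, 135). The fingers straddle about (241, 245). The crate needs +2 mm along y, and its x position checks out. Next I'll descend behind the strap and work out the arc.

Emit:
step_arm --motion "0 0.017 0.52 0 0 0 0.8; 0 0.017 0.52 0 0 0 0.8; 0 0.017 0.52 0 0 0 0.8"

```text
t: 5.05
tool_pos: [0.5383, -0.1146, 0.3394]
ee_rot: [3.141, 0.001, 2.591]
ft_force: [0.3, -0.9, 1.4]
finger_gap: 0.017
finger_force: 0.0
```

Run:
```python
import numpy as np
from rig import bot
s=bot.sense()
p=s["tool_pos"]-[.5428+.001,-.119+.0017,0]; y=-.551
cx=p[0]*np.cos(y)+p[1]*np.sin(y); cy=-p[0]*np.sin(y)+p[1]*np.cos(y); z=p[2]
print(cx,cy,z,s["ee_rot"],s["ft_force"])
for a in [3.14,2.8,2.4,2.0,1.57,1.2,.8,.4,.1,0,-.1]:
    d=np.array([-np.sin(a),-np.cos(a)]);n=np.array([np.cos(a),-np.sin(a)])
    c=np.array([-.076,.221])+(.044 if a>2.5 else .048)*d-(.011*abs(n[0])+.0015)*n
    print(a,c.round(4),"units",round(-(c[0]-cx)/.12,3),round(-(c[1]+.0726-z)/.12,3))
```

```text
-0.0061411026372307515 -0.0005749100976044203 0.3393615914361454 [3.14125951e+00 1.38384751e-03 2.59137503e+00] [ 0.32756296 -0.92373732  1.40742277]
3.14 [-0.0636  0.265 ] units 0.479 0.015
2.8 [-0.0796  0.2664] units 0.612 0.003
2.4 [-0.1013  0.2629] units 0.793 0.032
2.0 [-0.1171  0.2465] units 0.925 0.169
1.57 [-0.124   0.2225] units 0.982 0.369
1.2 [-0.1227  0.2087] units 0.972 0.484
0.8 [-0.1168  0.1941] units 0.922 0.605
0.4 [-0.1054  0.1813] units 0.827 0.712
0.1 [-0.0932  0.1745] units 0.725 0.769
0 [-0.0885  0.173 ] units 0.686 0.781
-0.1 [-0.0836  0.172 ] units 0.645 0.79
```

Emit:
step_arm --motion "0.15 0 0.015 0 0 0 0.8; 0.3 0 0.015 0 0 0 0.8; 0.42 0 0.015 0 0 0 0.8; 0.52 0 0.01 0 0 0 0.8; 0.61 0 0.005 0 0 0 0.8"

```text
t: 5.68
tool_pos: [0.4753, -0.0761, 0.3377]
ee_rot: [3.141, 0.001, 2.591]
ft_force: [1.5, -0.3, 0.0]
finger_gap: 0.0174
finger_force: 0.2
```

Emit:
step_arm --motion "0.1 0 0.01 0 0 0 0.8; 0.19 0 0.03 0 0 0 0.8; 0.26 0 0.09 0 0 0 0.8; 0.32 0 0.17 0 0 0 0.8; 0.36 0 0.27 0 0 0 0.8"

```text
t: 6.3
tool_pos: [0.4383, -0.0535, 0.3036]
ee_rot: [-3.142, -0.0, 2.591]
ft_force: [1.0, -0.5, 0.3]
finger_gap: 0.0169
finger_force: 0.1
```

Run:
```python
from rig import bot
import cv2,numpy as np
w=bot.capture("wrist"); s=bot.capture("scene")
cv2.imwrite("pics/b.png",np.hstack([cv2.resize(w["pixels"],(480,360)),cv2.resize(s["pixels"][130:250,190:296],(318,360))]))
print(bot.sense()["ft_force"])
```

```text
[-0.3539002   0.15741386 -0.58265046]
```

View pics/b.png

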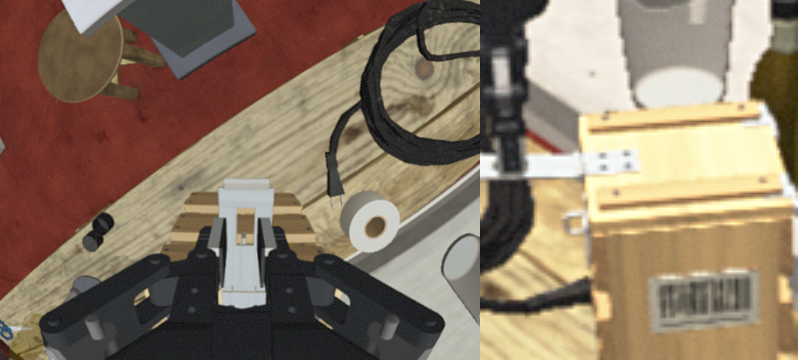

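The strap now points straight out to the front, at about (245, 240) in the wrist view, with the fingers on top of it. I'll carry on down.

Emit:
step_arm --motion "0.02 0 0.1 0 0 0 0.8; 0 0 0.21 0 0 0 0.8; -0.025 0 0.28 0 0 0 0.8; -0.05 0 0.33 0 0 0 0.8; -0.1 0 0.39 0 0 0 0.8"

```text
t: 7.02
tool_pos: [0.4494, -0.0603, 0.2575]
ee_rot: [3.141, 0.0, 2.591]
ft_force: [0.8, 0.9, 0.5]
finger_gap: 0.0171
finger_force: 0.2
```

Emit:
step_arm --motion "-0.045 0 0.045 0 0 0 0.8; -0.1 0 0.08 0 0 0 0.8; -0.145 0 0.1 0 0 0 0.8; -0.17 0 0.11 0 0 0 0.8; -0.185 0 0.115 0 0 0 0.8"

```text
t: 7.65
tool_pos: [0.4649, -0.0696, 0.2422]
ee_rot: [-3.141, -0.011, 2.592]
ft_force: [-16.8, 11.7, 5.1]
finger_gap: 0.0171
finger_force: 0.0
```

Run:
```python
from rig import bot
import cv2,numpy as np
w=bot.capture("wrist"); s=bot.capture("scene")
cv2.imwrite("pics/c.png",np.hstack([cv2.resize(w["pixels"],(480,360)),cv2.resize(s["pixels"][130:250,190:296],(318,360))]))
print(bot.sense()["ft_force"])
```

```text
[-13.2770749    7.78597029   0.82545016]
```

View pics/c.png

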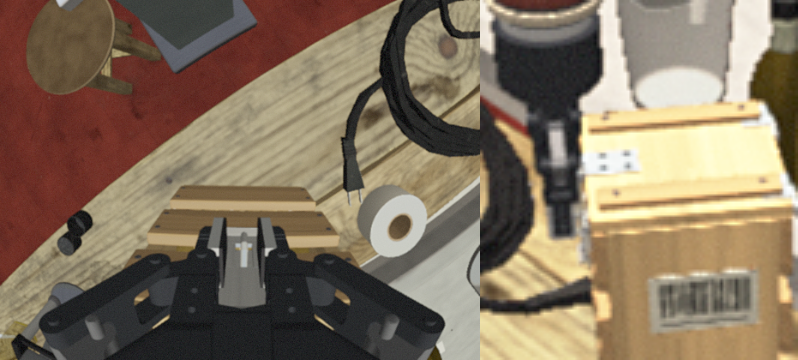

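Emit:
step_arm --motion "-0.015 0 0 0 0 0 0.8; -0.03 0 0 0 0 0 0.8"

```text
t: 8.0
tool_pos: [0.4654, -0.0701, 0.2413]
ee_rot: [-3.14, -0.019, 2.593]
ft_force: [-29.4, 17.8, 14.5]
finger_gap: 0.0171
finger_force: 0.0
```

Emit:
step_arm --motion "0.3 0 0 0 0 0 0.8; 0.6 0 0 0 0 0 0.8; 0.8 0 -0.3 0 0 0 0.8; 0.8 0 -0.3 0 0 0 0.8"

```text
t: 8.5
tool_pos: [0.3899, -0.0231, 0.2828]
ee_rot: [3.14, 0.006, 2.592]
ft_force: [0.4, 0.4, 0.1]
finger_gap: 0.0174
finger_force: 0.0
```

Run:
```python
from rig import bot
import cv2,numpy as np
w=bot.capture("wrist"); s=bot.capture("scene")
cv2.imwrite("pics/d.png",np.hstack([cv2.resize(w["pixels"],(480,360)),cv2.resize(s["pixels"][140:240,190:278],(318,360),interpolation=cv2.INTER_CUBIC)]))
```

```text
(no output)
```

View pics/d.png

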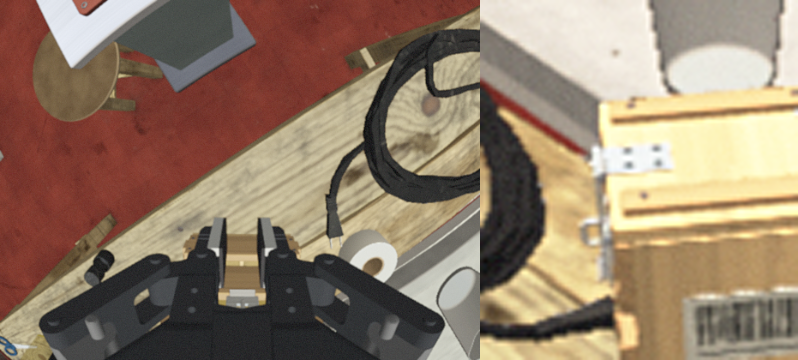

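Run:
```python
from h import *
p=(.5438,-.1173,-.551)
def s(P): return ((proj("scene",T(*p,P))[0]-[190,140])*3.61+[480,0]).round()
for y in (-.015,.015): print("hinge",s([-.076,y,.221]),[ (a,s([-.076-.08*np.sin(a),y,.221-.08*np.cos(a)])) for a in (0,.15,.3)])
print("staple",s([-.088,0,.171]), "bottom FR",s([-.072,-.072,.15]))
```

```text
hinge [603. 175.] [(0, array([611., 282.])), (0.15, array([592., 283.])), (0.3, array([573., 281.]))]
hinge [599. 149.] [(0, array([607., 255.])), (0.15, array([589., 256.])), (0.3, array([570., 254.]))]
staple [587. 231.] bottom FR [624. 325.]
```

Run:
```python
import cv2
a=cv2.imread("pics/d.png")[120:330,540:680]
cv2.imwrite("pics/d2.png",cv2.resize(a,None,fx=2.8,fy=2.8,interpolation=cv2.INTER_CUBIC))
```

```text
(no output)
```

View pics/d2.png

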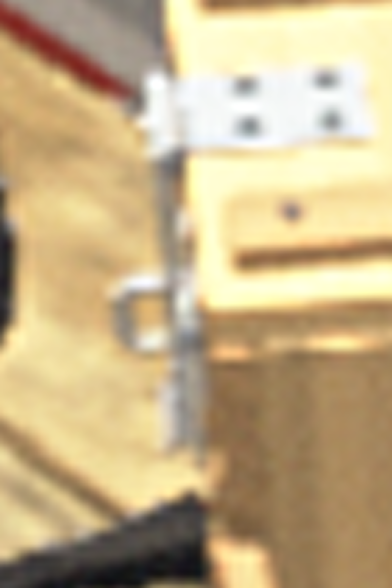

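The staple ring at (140, 310) comes out through the strap. The lip edge is at (200, 450), which matches the projection for 0 rad, so the hasp is shut. Next is the scanner.

Emit:
step_arm --motion "0 0 -0.4 0 0 0.06 0; 0 0 -0.8 0 0 0.12 0; 0 0 -0.8 0 0 0.18 0; 0 0 -0.8 0 0 0.24 0; 0 0 -0.8 0 0 0.3 0"

```text
t: 9.22
tool_pos: [0.3895, -0.0238, 0.3748]
ee_rot: [-3.14, -0.0, 1.647]
ft_force: [-0.8, 0.1, 0.3]
finger_gap: 0.0854
finger_force: 0.0
```

Emit:
step_arm --motion "0 0 0 0 0 0.06 0; 0 0 0 0 0 0.12 0; 0 0 0 0 0 0.18 0; 0 0 0 0 0 0.24 0; 0 0 0 0 0 0.3 0"

```text
t: 9.85
tool_pos: [0.3895, -0.0237, 0.3747]
ee_rot: [-3.14, 0.001, 0.709]
ft_force: [-0.5, -0.3, -0.6]
finger_gap: 0.0854
finger_force: 0.0
```

Emit:
step_arm --motion "0 0 0 0 0 0.021 0; 0 0 0 0 0 0.021 0; 0 0 0 0 0 0.021 0"

```text
t: 10.22
tool_pos: [0.3893, -0.0235, 0.3753]
ee_rot: [-3.141, 0.001, 0.651]
ft_force: [-0.3, 0.4, 0.4]
finger_gap: 0.0852
finger_force: 0.0
```

Emit:
step_arm --motion "-0.26 0.84 0 0 0 0 0; -0.26 0.84 0 0 0 0 0; -0.26 0.84 0 0 0 0 0"

```text
t: 10.6
tool_pos: [0.4257, -0.1247, 0.3752]
ee_rot: [-3.141, 0.001, 0.648]
ft_force: [0.3, 0.8, 0.0]
finger_gap: 0.0856
finger_force: 0.0
```

Emit:
step_arm --motion "-0.26 0.84 0 0 0 0 0; -0.26 0.84 0 0 0 0 0; -0.26 0.84 0 0 0 0 0"

```text
t: 10.98
tool_pos: [0.4617, -0.223, 0.375]
ee_rot: [-3.14, 0.001, 0.648]
ft_force: [-0.6, 0.9, 0.5]
finger_gap: 0.085
finger_force: 0.0
```

Emit:
step_arm --motion "-0.26 0.84 0 0 0 0 0; -0.26 0.84 0 0 0 0 0; -0.26 0.84 0 0 0 0 0"

```text
t: 11.35
tool_pos: [0.4979, -0.3213, 0.3749]
ee_rot: [-3.14, 0.0, 0.649]
ft_force: [-1.1, 0.4, 0.2]
finger_gap: 0.0854
finger_force: 0.0
```

Emit:
step_arm --motion "-0.26 0.84 0 0 0 0 0; -0.26 0.84 0 0 0 0 0; -0.26 0.84 0 0 0 0 0; -0.26 0.84 0 0 0 0 0"

```text
t: 11.85
tool_pos: [0.534, -0.4179, 0.376]
ee_rot: [-3.14, -0.0, 0.651]
ft_force: [-0.1, -0.0, 0.3]
finger_gap: 0.0855
finger_force: 0.0
```

Run:
```python
from rig import bot
import cv2,numpy as np
w=bot.capture("wrist"); s=bot.sense(); print(s["tool_pos"],s["ee_rot"])
np.savez("w1.npz",eye=w["eye"],att=w["attitude"],K=w["intrinsics"],im=w["pixels"])
cv2.imwrite("pics/e.png",cv2.resize(w["pixels"],(800,600),interpolation=cv2.INTER_CUBIC))
print(w["eye"],w["attitude"])
for l in("scanner","label"): print([(d["conf"],d["xy"],d["mask"].sum()) for d in bot.trace(l,w)[:2]])
```

```text
[ 0.53402869 -0.41775875  0.37642351] [-3.14116076e+00 -4.49195519e-04  6.51778239e-01]
[ 0.59133331 -0.37450725  0.44498789] [ 2.85600283e+00  1.75569922e-03 -9.18660710e-01]
[(0.59, [283.9, 193.7], np.int64(4525))]
[(0.75, [86.2, 82.3], np.int64(1087))]
```

View pics/e.png

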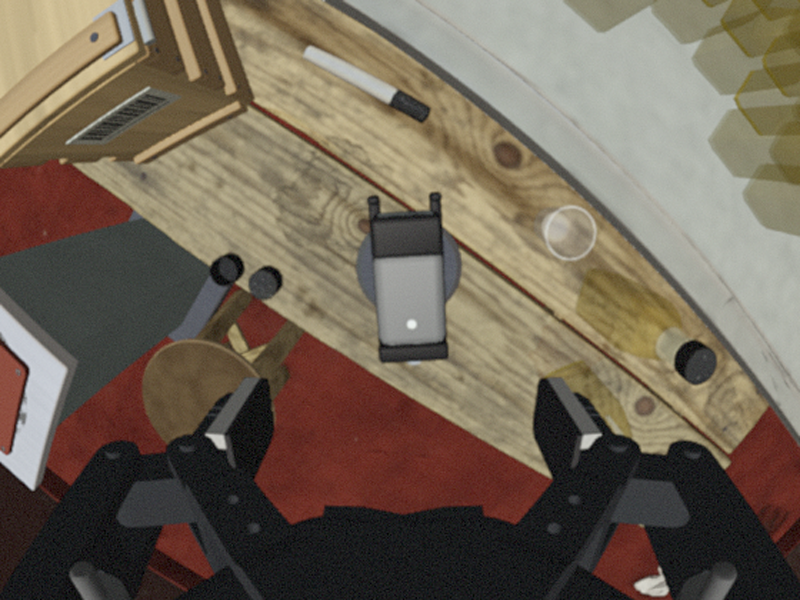

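```bash
cat >> h.py <<'E'
def wray(uv,z,w):
    K=w["K"];d=np.array([uv[0]-K[0,2],uv[1]-K[1,2]])/K[0,0];th=np.hypot(*d)
    v=np.r_[d/th*np.sin(th),np.cos(th)]
    v=R.from_euler('xyz',w["att"]).apply(v); return w["eye"]+v*(z-w["eye"][2])/v[2]
E
python3 - <<'E'
from h import *
w=np.load("w1.npz")
q=lambda x,y,z:wray((x*.7,y*.7),z,w)
F=[q(373,216,.17),q(440,214,.17)];B=[q(379,347,.17),q(446,345,.17)]
for v in F+B: print(v.round(4))
f=np.mean(F,0);b=np.mean(B,0);print("ctr",(f+b)/2,"len",np.linalg.norm(f-b),"yaw",np.arctan2(*(f-b)[1::-1]))
p=[q(374,200,.138),q(436,197,.138)];print("prong",np.mean(p,0),np.linalg.norm(p[0]-p[1]))
# label & marker check
l=np.array([86.2,82.3]);o=T(.5438,-.1173,-.551,[0,-.073,.142])[0];print("label pred",o)
v=wray(l,.142,w);print("label ray at z",v)
E
```

```text
[ 0.5589 -0.3766  0.17  ]
[ 0.5839 -0.4073  0.17  ]
[ 0.4945 -0.4289  0.17  ]
[ 0.5214 -0.462   0.17  ]
ctr [ 0.53966799 -0.41868742  0.17      ] len 0.08296013840661508 yaw 0.7003571244336072
prong [ 0.57717302 -0.38652697  0.138     ] 0.04080848471623746
label pred [ 0.50558162 -0.1794961   0.142     ]
label ray at z [ 0.50854145 -0.18158602  0.142     ]
```

In the wrist view the scanner head spans (373–446, 215–346), with its window end toward the open prong tips. The length comes out right at 83 mm, the yaw is 0.70 and the centre is (0.540, -0.419). I'll descend and grip.

Emit:
step_arm --motion "0.033 0.035 0 0 0 -0.0155 0; 0.033 0.035 0.4 0 0 -0.0155 0; 0.033 0.035 0.8 0 0 -0.0155 0; 0.033 0.035 0.8 0 0 -0.0155 0; 0.033 0.035 0.8 0 0 -0.0155 0"

```text
t: 12.62
tool_pos: [0.5402, -0.4208, 0.2825]
ee_rot: [3.139, -0.0, 0.699]
ft_force: [-0.0, -0.2, 1.6]
finger_gap: 0.0854
finger_force: 0.0
```

Run:
```python
from rig import bot
import cv2,numpy as np
w=bot.capture("wrist"); s=bot.sense(); print(s["tool_pos"],s["ee_rot"])
np.savez("w2.npz",eye=w["eye"],att=w["attitude"],K=w["intrinsics"],im=w["pixels"])
cv2.imwrite("pics/f.png",cv2.resize(w["pixels"],(800,600),interpolation=cv2.INTER_CUBIC))
```

```text
[ 0.54053848 -0.42126905  0.28351189] [ 3.13682711e+00 -5.12484170e-04  6.99216213e-01]
```

View pics/f.png

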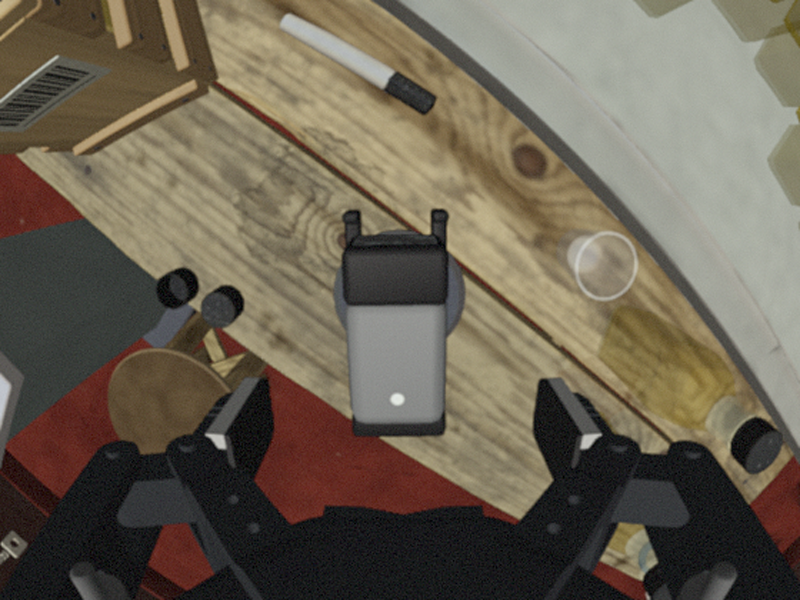

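Run:
```python
from h import *
from rig import bot
w=np.load("w2.npz")
q=lambda x,y,z:wray((x*.7,y*.7),z,w)
F=[q(343,249,.17),q(447,249,.17)];B=[q(353,434,.17),q(445,434,.17)]
f=np.mean(F,0);b=np.mean(B,0);print("ctr",(f+b)/2,"len",np.linalg.norm(f-b),"yaw",np.arctan2(*(f-b)[1::-1]),np.linalg.norm(F[0]-F[1]),np.linalg.norm(B[0]-B[1]))
p=[q(352,213,.138),q(439,213,.138)];print("prong",np.mean(p,0),np.linalg.norm(p[0]-p[1]))
s=bot.sense();print(s["tool_pos"],s["ee_rot"],s["ft_force"])
```

```text
ctr [ 0.53771789 -0.42036185  0.17      ] len 0.08503587305352775 yaw 0.7161482955394327 0.04130873449379907 0.04222991252302746
prong [ 0.57839208 -0.384974    0.138     ] 0.040023605097186735
[ 0.54053848 -0.42126905  0.28351189] [ 3.13682711e+00 -5.12484170e-04  6.99216213e-01] [ 0.14947228 -0.49773783  0.18606216]
```

Emit:
step_arm --motion "0 -0.02 0.2 0 0 -0.005 0; 0 -0.02 0.4 0 0 -0.005 0; 0 -0.02 0.55 0 0 -0.005 0; 0 -0.02 0.62 0 0 -0.005 0; 0 -0.02 0.62 0 0 -0.005 0"

```text
t: 13.3
tool_pos: [0.5382, -0.419, 0.2057]
ee_rot: [3.142, 0.0, 0.715]
ft_force: [0.4, -0.3, 0.1]
finger_gap: 0.0853
finger_force: 0.0
```

Emit:
step_arm --motion "0 0 0 0 0 0 0.45; 0 0 0 0 0 0 0.6; 0 0 0 0 0 0 0.7; 0 0 0 0 0 0 0.7; 0 0 0 0 0 0 0.7" --force 40

```text
t: 13.92
tool_pos: [0.5384, -0.4193, 0.2065]
ee_rot: [3.14, -0.0, 0.715]
ft_force: [-0.9, 0.2, 5.7]
finger_gap: 0.0437
finger_force: 41.9
```

Emit:
step_arm --motion "0 0 -0.2 0 0 0 0.7; 0 0 -0.5 0 0 0 0.7; 0 0 -0.8 0 0 0 0.7; 0 0 -1 0 0 0 0.7; 0 0 -1 0 0 0 0.7"

```text
t: 14.55
tool_pos: [0.5386, -0.4194, 0.3274]
ee_rot: [3.138, -0.0, 0.715]
ft_force: [0.1, -0.1, -1.9]
finger_gap: 0.044
finger_force: 41.3
```

Emit:
step_arm --motion "0 -0.15 0 0 0 0 0.7; 0 -0.3 0 0 0 0 0.7; 0 -0.45 0 0 0 0 0.7; 0 -0.6 0 0 0 0 0.7; 0 -0.66 0 0 0 0 0.7"

```text
t: 15.18
tool_pos: [0.4852, -0.358, 0.3232]
ee_rot: [-3.138, 0.0, 0.715]
ft_force: [-0.4, 0.2, -0.6]
finger_gap: 0.0436
finger_force: 41.5
```

Emit:
step_arm --motion "0 -0.15 0 0 0 -0.02 0.7; -0.027 -0.35 0 0 0 -0.05 0.7; -0.027 -0.55 0 0 0 -0.08 0.7; -0.027 -0.666 0 0 0 -0.097 0.7; -0.027 -0.666 0 0 0 -0.097 0.7"

```text
t: 15.8
tool_pos: [0.431, -0.3004, 0.3247]
ee_rot: [-3.141, -0.0, 1.019]
ft_force: [-0.9, 0.4, -0.8]
finger_gap: 0.0434
finger_force: 41.5
```

Run:
```python
from rig import bot
from h import *
w=bot.capture("wrist"); s=bot.sense(); print(s["tool_pos"],s["ee_rot"],s["finger_gap"],s["finger_force"])
W=dict(eye=w["eye"],att=w["attitude"],K=w["intrinsics"])
r=bot.trace("label",w); print([(d["conf"],d["xy"],d["mask"].sum()) for d in r[:2]])
def wproj(P):
    v=R.from_euler('xyz',w["attitude"]).inv().apply(P-w["eye"]); th=np.arctan2(np.hypot(v[0],v[1]),v[2]); k=w["intrinsics"]
    return k[0,0]*th*v[:2]/np.hypot(v[0],v[1])+k[:2,2]
print("pred",wproj(T(.5438,-.1173,-.551,[0,-.073,.142])[0]))
S=bot.capture("scene"); r=bot.trace("label",S); 
for d in r[:1]:
    print("scene",d["conf"],d["xy"],"pred",proj("scene",T(.5438,-.1173,-.551,[0,-.073,.142])),proj("scene",T(.5438,-.1173,-.551,[0,-.073,.152])))
r=bot.trace("scanner",S); print(r[0]["conf"],r[0]["xy"])
cv2.imwrite("pics/g.png",np.hstack([cv2.resize(w["pixels"],(400,300)),cv2.resize(S["pixels"],(400,300))]))
```

```text
[ 0.43132816 -0.30088424  0.32485338] [-3.14117647e+00 -2.98051029e-05  1.01822851e+00] 0.04326733408729662 41.49831175804138
[(0.27, [355.5, 0.2], np.int64(719))]
pred [282.25263149  30.58108648]
scene 0.69 [252.7, 234.3] pred [[263.03358087 229.91736956]] [[262.92902585 226.28186768]]
0.6 [273.5, 230.1]
```

Emit:
step_arm --motion "0 0 0.2 0 0 0 0.7; 0 0 0.4 0 0 0 0.7; 0 0 0.6 0 0 0 0.7; 0 0 0.8 0 0 0 0.7; 0 0 0.95 0 0 0 0.7"

```text
t: 16.68
tool_pos: [0.4313, -0.3009, 0.2101]
ee_rot: [-3.141, -0.0, 1.019]
ft_force: [0.1, -0.1, -2.4]
finger_gap: 0.0432
finger_force: 41.5
```

Emit:
step_arm --motion "0 0 0.1 0 0 0 0.7; 0 0 0.1 0 0 0 0.7; 0 0 0.1 0 0 0 0.7; 0 0 0.1 0 0 0 0.7; 0 0 0.1 0 0 0 0.7"

```text
t: 17.3
tool_pos: [0.4316, -0.3011, 0.2002]
ee_rot: [3.14, 0.0, 1.019]
ft_force: [0.1, -0.4, -1.0]
finger_gap: 0.0436
finger_force: 41.5
```

Run:
```python
from rig import bot
import cv2,numpy as np
from h import *
S=bot.capture("scene"); W=bot.capture("wrist"); print(bot.sense()["tool_pos"],bot.sense()["ee_rot"])
cv2.imwrite("pics/h.png",np.hstack([cv2.resize(W["pixels"],(400,300)),cv2.resize(S["pixels"][130:310,180:420],(400,300),interpolation=cv2.INTER_CUBIC)]))
```

```text
[ 0.43145567 -0.3009512   0.19989562] [3.14092101e+00 1.57072776e-04 1.01938248e+00]
```

View pics/h.png

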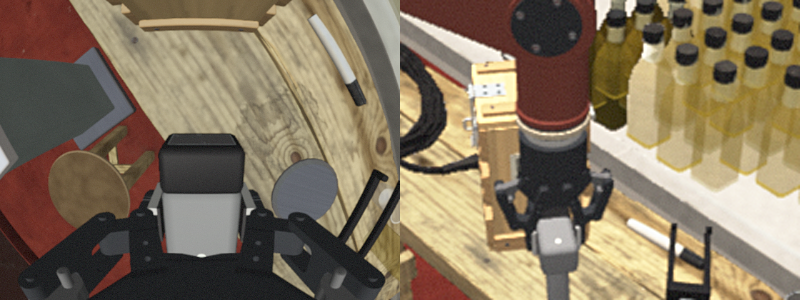

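The scanner is held level, with its window facing the crate's end: head at (205, 190) in the wrist view, crate bottom edge at (205, 25). I'll hold it still now.

Emit:
step_arm --motion "0 0 0 0 0 0 0.7; 0 0 0 0 0 0 0.7; 0 0 0 0 0 0 0.7; 0 0 0 0 0 0 0.7; 0 0 0 0 0 0 0.7"

```text
t: 18.02
tool_pos: [0.4313, -0.3009, 0.1995]
ee_rot: [-3.142, 0.0, 1.019]
ft_force: [-0.2, 0.4, -1.8]
finger_gap: 0.0434
finger_force: 41.5
```

Emit:
step_arm --motion "0 0 0 0 0 0 0.7; 0 0 0 0 0 0 0.7; 0 0 0 0 0 0 0.7; 0 0 0 0 0 0 0.7; 0 0 0 0 0 0 0.7"

```text
t: 18.65
tool_pos: [0.4313, -0.3009, 0.1995]
ee_rot: [3.142, 0.0, 1.019]
ft_force: [-0.4, -0.4, -1.2]
finger_gap: 0.0439
finger_force: 41.5
```

Emit:
step_arm --motion "0 0 0.015 0 0 0 0.7; 0 0 0.015 0 0 0 0.7; 0 0 0.015 0 0 0 0.7; 0 0 0.015 0 0 0 0.7; 0 0 0.015 0 0 0 0.7"

```text
t: 19.27
tool_pos: [0.4313, -0.3009, 0.1977]
ee_rot: [3.142, 0.0, 1.019]
ft_force: [-0.2, -0.1, -1.8]
finger_gap: 0.0438
finger_force: 41.5
```

Emit:
step_arm --motion "0 0 0 0 0 0 0.7; 0 0 0 0 0 0 0.7; 0 0 0 0 0 0 0.7; 0 0 0 0 0 0 0.7; 0 0 0 0 0 0 0.7"

```text
t: 19.9
tool_pos: [0.4313, -0.3009, 0.1977]
ee_rot: [3.142, 0.0, 1.019]
ft_force: [-1.1, -0.0, -1.5]
finger_gap: 0.0436
finger_force: 41.5
```

Emit:
step_arm --motion "0 0 0 0 0 0 0.7; 0 0 0 0 0 0 0.7; 0 0 0 0 0 0 0.7; 0 0 0 0 0 0 0.7; 0 0 0 0 0 0 0.7"

```text
t: 20.52
tool_pos: [0.4313, -0.3009, 0.1977]
ee_rot: [-3.142, 0.0, 1.019]
ft_force: [-0.1, -0.1, -1.3]
finger_gap: 0.0436
finger_force: 41.5
```

Emit:
step_arm --motion "0 0 -0.2 0 0 0 0.7; 0 0 -0.5 0 0 0 0.7; 0 0 -0.8 0 0 0 0.7; 0 0 -1 0 0 0 0.7; 0 0 -1 0 0 0 0.7"

```text
t: 21.15
tool_pos: [0.4321, -0.3016, 0.3201]
ee_rot: [3.137, 0.001, 1.019]
ft_force: [-0.0, -0.9, -2.3]
finger_gap: 0.0437
finger_force: 41.5
```

Emit:
step_arm --motion "0 0.05 -0.07 0 0 0 0.7; -0.05 0.2 -0.07 0 0 0 0.7; -0.1 0.35 -0.07 0 0 0 0.7; -0.15 0.5 -0.07 0 0 0 0.7; -0.18 0.6 -0.07 0 0 0 0.7"

```text
t: 21.78
tool_pos: [0.4816, -0.3574, 0.3244]
ee_rot: [-3.139, -0.001, 1.019]
ft_force: [-0.8, 0.4, -1.6]
finger_gap: 0.0434
finger_force: 41.5
```

Emit:
step_arm --motion "-0.05 0.2 0 0 0 0.03 0.7; -0.1 0.4 0 0 0 0.06 0.7; -0.15 0.55 0 0 0 0.09 0.7; -0.193 0.677 0 0 0 0.0968 0.7; -0.193 0.677 0 0 0 0.0968 0.7"

```text
t: 22.4
tool_pos: [0.5386, -0.4197, 0.3246]
ee_rot: [-3.14, 0.0, 0.715]
ft_force: [-0.2, 0.5, -1.0]
finger_gap: 0.0435
finger_force: 41.5
```

Emit:
step_arm --motion "0 0 0 0 0 0 0.7; 0 0 0 0 0 0 0.7; 0 0 0 0 0 0 0.7"

```text
t: 22.78
tool_pos: [0.5383, -0.419, 0.3264]
ee_rot: [3.141, -0.0, 0.716]
ft_force: [0.6, -0.4, -1.1]
finger_gap: 0.0436
finger_force: 41.5
```

Emit:
step_arm --motion "0 0 0.25 0 0 0 0.7; 0 0 0.5 0 0 0 0.7; 0 0 0.7 0 0 0 0.7; 0 0 0.85 0 0 0 0.7; 0 0 0.95 0 0 0 0.7"

```text
t: 23.4
tool_pos: [0.5383, -0.4191, 0.2113]
ee_rot: [-3.141, 0.0, 0.715]
ft_force: [-0.4, 0.5, -1.5]
finger_gap: 0.0436
finger_force: 41.6
```

Emit:
step_arm --motion "0 0 0.02 0 0 0 0.7; 0 0 0.04 0 0 0 0.7; 0 0 0.05 0 0 0 0.7; 0 0 0.05 0 0 0 0.7; 0 0 0.05 0 0 0 0.7"

```text
t: 24.02
tool_pos: [0.5385, -0.4194, 0.2066]
ee_rot: [3.141, -0.0, 0.715]
ft_force: [-0.8, 0.1, -1.9]
finger_gap: 0.0438
finger_force: 41.7
```

Emit:
step_arm --motion "0 0 0.008 0 0 0 0.7; 0 0 0.008 0 0 0 0.7; 0 0 0.008 0 0 0 0.7"

```text
t: 24.4
tool_pos: [0.5385, -0.4194, 0.2065]
ee_rot: [3.141, -0.0, 0.715]
ft_force: [-2.5, 2.5, 5.2]
finger_gap: 0.0439
finger_force: 42.3
```

Contact made, so the scanner is resting on the prongs. I'll release it gently and go straight up.

Emit:
step_arm --motion "0 0 0 0 0 0 0.4; 0 0 0 0 0 0 0.2; 0 0 0 0 0 0 0; 0 0 0 0 0 0 0; 0 0 0 0 0 0 0"

```text
t: 25.02
tool_pos: [0.5384, -0.4193, 0.205]
ee_rot: [-3.142, 0.0, 0.715]
ft_force: [-0.5, -0.0, -0.8]
finger_gap: 0.0853
finger_force: 0.0
```

Emit:
step_arm --motion "0 0 -0.1 0 0 0 0; 0 0 -0.3 0 0 0 0; 0 0 -0.6 0 0 0 0; 0 0 -0.9 0 0 0 0; 0 0 -0.9 0 0 0 0"

```text
t: 25.65
tool_pos: [0.5397, -0.4205, 0.319]
ee_rot: [3.133, -0.001, 0.715]
ft_force: [-0.2, -0.4, 0.2]
finger_gap: 0.0854
finger_force: 0.0
```

Run:
```python
from rig import bot
import cv2,numpy as np
W=bot.capture("wrist"); s=bot.sense(); print(s["tool_pos"],s["ee_rot"],s["ft_force"],s["finger_gap"])
old=np.load("w2.npz")
for n,im in (("old",None),("new",W)):
    pass
r=bot.trace("scanner",W)[0]; m=r["mask"].astype(np.uint8); print(r["conf"],r["xy"],cv2.minAreaRect(cv2.findNonZero(m)))
np.savez("w3.npz",eye=W["eye"],att=W["attitude"],K=W["intrinsics"],im=W["pixels"])
from h import *
k=W["intrinsics"]
c,sn=np.cos(.715),np.sin(.715)
for a,b in((.042,.022),(.042,-.022),(-.042,.022),(-.042,-.022)):
    P=np.array([.5385+a*c-b*sn,-.4194+a*sn+b*c,.17]); v=R.from_euler('xyz',W["attitude"]).inv().apply(P-W["eye"]); th=np.arctan2(np.hypot(v[0],v[1]),v[2]); print((k[0,0]*th*v[:2]/np.hypot(v[0],v[1])+k[:2,2]).round(1))
ys,xs=np.nonzero(m); print(xs.min(),xs.max(),ys.min(),ys.max())
S=bot.capture("scene")
for l in("hasp","marker","roll","scanner"): print(l,[(d["conf"],d["xy"]) for d in bot.trace(l,S)[:2]])
```

```text
[ 0.53902846 -0.41987224  0.31614345] [ 3.13673267e+00 -3.39548000e-04  7.15269919e-01] [ 0.39239435  0.32067063 -0.9490803 ] 0.08474720205536543
0.93 [279.0, 211.0] ((278.0, 213.5), (113.0, 62.0), 90.0)
[244.9 164. ]
[309.9 163.9]
[248.5 275.9]
[306.9 275.8]
247 309 157 270
hasp [(0.29, [354.8, 279.0])]
marker [(0.61, [332.0, 269.0])]
roll []
scanner [(0.81, [356.7, 278.1]), (0.17, [254.2, 184.9])]
```

```bash
python3 -c "
from rig import bot
print(bot.job_done())"
```

```text
the job is handed in; nothing more can be done
None
```

I shut the hasp over its staple, aimed the scanner at the label from about 10 cm for roughly 3 s, hung it back in its fork, and handed the job in at about 26 s; the hand-in returned no verdict.

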